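Key the shoe holder onto its stand and lock it

TASK

The blue shoe holder has been left sitting too high on its stand because its keyways do not match the two keys of the shaft, which lie in line with the lock slide and the yellow marks on the shaft's end and the base. Without taking it off the shaft, turn the holder until it slides fully down onto the base (its arms then stand square to the lock slide), then push the red-knobbed lock slide all the way in over its flange. Leave the paint bottle, the paint jar, the brush and the shoe where they are.

Things in the scene. Friction and masses are not known exactly. Their poses are not given: they have to be found in the camera images.
- stand: Grey base plate fixed to the desk, 30 mm thick (x -130 to +70 mm, y +-75 mm of the origin). Origin: on the upright shaft's axis at desk level; z up. Steel shaft 30 mm in diameter, top 105 mm above the desk, does not turn. Two keys along the stand's +x and -x axes (see key). The lock slide is on the -x side.
- key (a point): Top of the yellow key on the shaft's +x side, 20 mm from its axis, 48 mm above the desk. Both keys are 9 mm wide, reach 24 mm from the axis and rise 18 mm above the base plate. The flange hides them at the start; a yellow line across the shaft's end and a yellow stripe on the base plate (+x side) lie along the same axis.
- holder: Loose shoe holder, about 0.5 kg, over the shaft. Origin: bore axis, underside of flange; z up. Blue hub: flange 96 mm across, 10 mm thick; body 66 mm across, 46 mm high; bore 31.5 mm. Two arms 30 mm wide along +y and -y, out to 102 mm (34 to 46 mm above origin). Starts resting on the keys (origin 48 mm above the desk); turns easily, under 2 N at a post.
- keyway (a point): Top of the hub at the keyway on the holder's +x side, 20 mm from the bore axis, 46 mm above the holder's origin; white mark at its outer end. The same on the -x side; both 14 mm wide. It fits either way round: with its x axis along or against the stand's (within 0.1 rad) it falls 18 mm by its own weight onto the plate (origin 30 mm above the desk) and turns no more.
- post_a (a point): Centre of the top of the orange-tipped post on the holder's +y arm: upright, round, 24 mm in diameter, 80 mm from the bore axis, top 112 mm above the holder's origin (the arm's top is at 46 mm).
- post_b (a point): The same on the -y arm.
- lock (a joint): Lock slide, in m: 0 = fully out, 0.030 = fully in. Moves along the stand's +x axis towards the shaft, takes about 2 N, stays where left. Steel tongue 30 mm wide, 43 to 52 mm above the desk; fully in, its end is 37 mm from the shaft axis, over the flange of a seated holder; the flange of a holder still up on the keys blocks it.
- lock_knob (a point): middle of the red upright knob of the lock slide, 65 mm above the desk. Knob: 20 mm in diameter, from 52 mm to 78 mm above the desk; 92 mm from the shaft axis when the slide is fully out, 62 mm when in
- paint_bottle: white paint bottle with yellow label and black cap, 48 mm in diameter, 110 mm high; origin at the centre of its underside. Bystander
- paint_jar: green paint jar with white lid, 60 mm in diameter, 60 mm high; origin at the centre of its underside. Bystander
- brush: brush lying on the desk, 170 mm long along its x axis; origin about its middle. Bystander
- shoe: white canvas shoe, 270 x 87 mm, about 85 mm high; origin at the centre of its underside. Bystander
There are look-alikes about, which are no part of the job. What is shaped like the stand but pink is not meant.

How it is judged:
On the way, in this order (a step that is already met when the one before it is completed fails the run):
1. the holder has slid down the shaft onto the base (z of holder in the frame of stand below 0.034 m and angle between the x axis of holder and the x axis of stand, either way round below 0.2 rad), for 0.2 s.
2. the lock slide is pushed in (value of joint lock above 0.026 m), for 0.2 s.
At the end, for the whole second after the job is handed in: The holder sits on the base plate (its underside within 4 mm of the plate), upright within 0.06 rad, its keyways on the keys (x axes along one another, either way round, within 0.2 rad), at rest, and the lock slide is in by more than 26 mm of its 30 mm (all of step 1 and horizontal distance between holder and stand below 0.005 m and angle between holder's own z axis and vertical below 0.06 rad and value of joint lock above 0.026 m and linear speed of holder below 0.02 m/s); the robot touches nothing.
It fails at once if the paint bottle, paint jar, brush or shoe is moved by more than 30 mm (distance of any of paint_bottle, paint_jar, brush, shoe from where it was at the start of the episode above 0.03 m).
It fails at once if the holder is taken off the shaft (z of holder in the frame of stand above 0.105 m).
It also fails if it takes over 45 s, if anything falls off the work surface, if the arm or the gripper's body presses on something with over 40 N, if the wrist force passes 120 N, or if a joint passes its speed limit or range.

ROBOT

A 7-joint arm with a two-finger parallel gripper is mounted at the origin on the work surface. World frame = base frame: x ahead of the robot, y to its left, z up, the work surface at z = 0. Lengths are in m, angles in rad, forces in N, time in s.
With the tool pointing down it reaches from about 0.425 to 0.825 m from the base axis. Payload 3.6 kg.
Tool frame: the origin (TCP) lies midway between the tips of the shut fingers; the grasp point (between the pads) lies 19 mm behind it; z points along the fingers, y is the line along which they close (so a half turn about z gives the same grasp; the last joint's range is limited). The gripper opens to 85 mm and grips with 20 to 120 N. Pads are 22 mm wide; open, the fingers measure 114 mm over their backs; the gripper's body (76 mm by 85 mm) begins 54 mm behind the grasp point. The pads swing forward as they close: fully open they stand 13 mm farther back than shut.
Start: joints at [-1.28, 0.615, -0.013, 1.423, 0.008, 1.103, -0.04], TCP at [0.203, 0.617, 0.231] pointing down, gripper open.
Joint ranges: [-3.12, 3.12], [-0.3, 2.06], [-1.34, 1.32], [0.26, 2.42], [-1.36, 4.5], [0.01, 1.98], [-2.84, 2.84]. Speed limits (rad/s): [2.79, 2.79, 3.14, 3.14, 3.14, 3.14, 3.14].

INTERFACE

Orientations are given as [roll, pitch, yaw] about the fixed x, y, z axes, in that order (R = Rz(yaw) Ry(pitch) Rx(roll)).
In Python, from station import env, camera, camera_model gives the robot as it stands.
- The arm moves only by the tool play_rows, never from a script. Its argument "plan" is a list that holds one entry, the list of rows, each a list of 7 numbers: the shift along the tool's x, y, z in mm, then the turn, a rotation vector about the tool's x, y, z in degrees, then the opening in per cent of the stroke, from 0 (shut) to 100 (fully open). A call has 1 to 12 rows; each row shifts and turns the commanded pose from where the row before left it, along the tool's axes as they then stand; what a row does not reach is not made up. A row lasts 1/8 s, in which the tool goes at most 62.5 mm and 10.7 degrees, less where a joint would pass 70% of its speed; a pose out of reach is approached as far as the arm can. A call with a gripper value outside its range is refused whole. The fingers move at their own pace and stop on an object; "squeeze" is the grip in N (left out, the last holds). Time passes only in rows, so rows that do not move let the fingers close. It gives the time, the measured TCP pose, the force, the opening and the grip force at its end, in the units of the state.
- env.get_state(): the state, without advancing time (a new reading comes with each control period).
- camera(name): name is "side" or "top"; returns the picture (480x640x3 uint8, blue, green, red); there is no depth.
- camera_model(name): a dict with "fx", "fy", "cx", "cy" (pixels), "k1" (the pictures are not rectified: a ray, as slopes to the right and down, at radius r is drawn at 1 + k1 r^2 times it, then the intrinsics apply), "R" (3x3) and "t" (3): a world point X has camera coordinates R X + t. Camera axes: x right, y down, z forward; pixel columns grow to the right and rows downward; lengths in m; the calibration is good to about 2 mm. A picture is of the moment at which its call begins. camera_model takes no time and is no camera call.
- env.close_job(): hands the job in; it is judged then, once.
The state is a dict: "clock": time; "joint_pos": joint angles; "dq": joint speeds; "tau": joint torques, N m; "position": TCP position; "orientation": TCP orientation; "contact_force": force on the tool from outside, world axes, zero at the start; "ft_torque": the same for the moment, N m; "finger_gap": finger opening in m; "grasp_force": force on a finger pad.
Only numpy, scipy, OpenCV 4.12 (cv2) and the standard library are available. Lean on these libraries where they do the work, as an engineer would, in place of code of your own. Each camera call takes 0.05 s, during which the arm holds its last target. There are 200 camera calls.

## Working session

There is one attempt and no reset: what is moved stays moved. The work goes in short steps, Python scripts to look and compute and a tool call to move; the robot and the scene stay as the last step left them, time stands still between calls to the robot, and variables do not carry over. Pictures are saved under pics/ and viewed, at most 10 in all, crops included, and the job is handed in when it is done.

Besides the shell and the picture viewer there is one more tool, called after "Emit:" as name(argument=value, ...) on one line, values as JSON. play_rows: Moves the arm, as the interface text tells. Its arguments: {"type":"object","properties":{"plan":{"type":"array","items":{"type":"array","items":{"type":"array","items":{"type":"number"}}}},"squeeze":{"type":"number"}},"required":["plan"]}

```bash
mkdir -p pics; python3 - <<'E'
from station import env,camera,camera_model
import cv2
for n in("top","side"):
    cv2.imwrite(f"pics/{n}0.png",camera(n)); print(n,camera_model(n))
print(env.get_state())
E
```

```text
top {'fx': 575.4708630907281, 'fy': 575.4708630907281, 'cx': 319.202662760214, 'cy': 226.6334929623553, 'k1': 0.03488092867528558, 'R': array([[ 0.02005259, -0.99974556,  0.01032991],
       [-0.99886302, -0.0204797 , -0.04304927],
       [ 0.04324987, -0.00945491, -0.99901955]]), 't': array([0.10796217, 0.60070555, 1.50990632])}
side {'fx': 550.2932363028509, 'fy': 550.2932363028509, 'cx': 329.7382448503002, 'cy': 241.63671544250548, 'k1': -0.016538016854312908, 'R': array([[ 0.98973033, -0.14114463, -0.02262883],
       [-0.10586351, -0.61735627, -0.77952816],
       [ 0.09605616,  0.77391823, -0.62595829]]), 't': array([-0.5677659 ,  0.26191847,  1.00459454])}
{'clock': 0.1, 'joint_pos': array([-1.27950125,  0.6158228 , -0.01260574,  1.4247869 ,  0.00808967,
        1.10338644, -0.04039053]), 'dq': array([ 0.00065594, -0.00336216, -0.00115897, -0.00308276, -0.00068969,
       -0.00104445,  0.00052434]), 'tau': array([ 1.95866545e-03, -4.70379746e+01,  2.60610217e-01, -1.71570933e+01,
        1.01405670e-02,  5.82243883e-03,  4.79774002e-06]), 'position': array([0.20287939, 0.6167855 , 0.23023783]), 'orientation': array([-3.13923925e+00,  2.70712989e-05,  2.82385944e+00]), 'contact_force': array([0.55544198, 0.36236596, 0.24642306]), 'ft_torque': array([ 0.00714254,  0.01935827, -0.03469857]), 'grasp_force': 0.0, 'finger_gap': 0.08514865944058624}
```

View pics/top0.png

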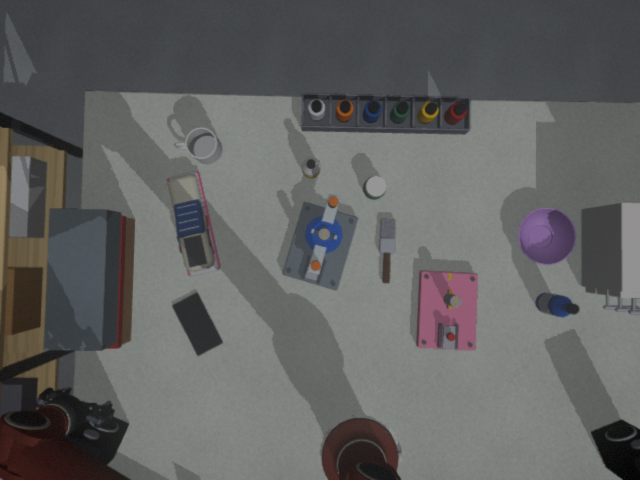

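View pics/side0.png

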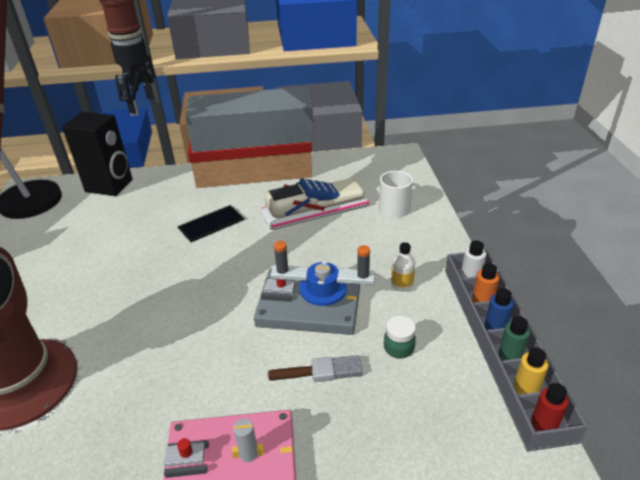

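The grey stand with the blue hub at top px (324,235) is the one meant. The pink plate at (450,310) is the look-alike, ruled out by colour and because it has no holder. I'll confirm in one enlarged crop.

```bash
cat > h.py <<'E'
import numpy as np,cv2
from station import env,camera,camera_model
def ray2z(n,uv,z):
    m=camera_model(n);R=np.array(m["R"]);t=np.array(m["t"])
    K=np.array([[m["fx"],0,m["cx"]],[0,m["fy"],m["cy"]],[0,0,1]])
    p=cv2.undistortPoints(np.array([[uv]],float),K,np.array([m["k1"],0,0,0.]))[0,0]
    d=R.T@np.array([p[0],p[1],1]);c=-R.T@t
    return c+d*(z-c[2])/d[2]
def proj(n,X):
    m=camera_model(n);K=np.array([[m["fx"],0,m["cx"]],[0,m["fy"],m["cy"]],[0,0,1]])
    return cv2.projectPoints(np.array(X,float).reshape(-1,3),cv2.Rodrigues(np.array(m["R"]))[0],np.array(m["t"]),K,np.array([m["k1"],0,0,0.]))[0][:,0]
E
python3 - <<'E'
from h import *
a=cv2.imread("pics/top0.png")[180:300,270:410];b=cv2.imread("pics/side0.png")[230:340,240:390]
cv2.imwrite("pics/crop1.png",cv2.resize(a,None,fx=5,fy=5,interpolation=cv2.INTER_CUBIC))
E
```

```text
(no output)
```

View pics/crop1.png

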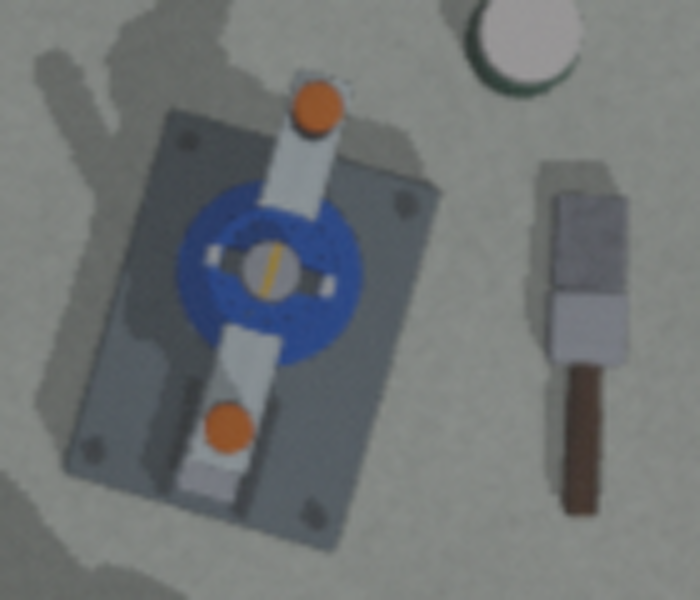

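The crop shows the blue hub and shaft end at (271,270), with the yellow line along the plate's long axis. The orange post tops are at (318,106) and (229,428), and the white keyway marks at (214,255) and (327,287). The lock slide is at the plate's near end. This grey stand with the blue holder fits the description.

```bash
python3 - <<'E'
from h import *
f=lambda u,v,z:ray2z("top",((u+.5)/5-.5+270,(v+.5)/5-.5+180),z)[:2]
P=[f(318,106,.16),f(229,428,.16)];S=f(271,270,.105)
C=[f(*c,.03) for c in[(170,110),(438,185),(332,550),(66,470)]]
print("posts",P,"mid",np.mean(P,0),"shaft",S)
an=lambda v:np.degrees(np.arctan2(v[1],v[0]))
print("arm ang",an(P[0]-P[1]),"len",np.linalg.norm(P[0]-P[1]))
print("plate ang",an(C[0]-C[3]),an(C[1]-C[2]),an(C[0]-C[1])-90,an(C[3]-C[2])-90)
ax=(C[0]-C[3]+C[1]-C[2]);ax/=np.linalg.norm(ax)
print("plate origin",np.mean(C,0)+.03*ax,[np.linalg.norm(C[0]-C[3]),np.linalg.norm(C[0]-C[1])])
M=[f(214,255,.094),f(327,287,.094)];print("keyway ang",an(M[0]-M[1])-90)
print("bottle",ray2z("top",(311,162),.11),"jar",ray2z("top",(375,186),.06))
sp=[(280,246),(363,251)]
print("side posts",[ray2z("side",p,.16)[:2] for p in sp])
E
```

```text
posts [array([0.65456698, 0.08926045]), array([0.49991926, 0.12872688])] mid [0.57724312 0.10899367] shaft [0.57730633 0.10923558]
arm ang -14.316427092319831 len 0.15960425622223234
plate ang -14.847761505777617 -15.184915769432529 -14.47934813374765 -15.562030448533434
plate origin [0.57804311 0.10964469] [np.float64(0.19556811719645148), np.float64(0.14572742827175184)]
keyway ang -14.650387418512125
bottle [0.75454669 0.144658   0.11      ] jar [ 0.70384042 -0.020796    0.06      ]
side posts [array([0.49918721, 0.12317001]), array([0.65195369, 0.08202697])]
```

Emit:
play_rows(plan=[[[-36,-31,0,0,0,0,100],[-36,-31,0,0,0,0,100],[-36,-31,0,0,0,0,100],[-36,-31,0,0,0,0,100],[-36,-31,0,0,0,0,100],[-36,-31,0,0,0,0,100],[-36,-31,0,0,0,0,100],[-36,-31,0,0,0,0,100],[-36,-31,0,0,0,0,100],[-36,-31,0,0,0,0,100],[-36,-31,0,0,0,0,100],[-36,-31,0,0,0,-3.7,100]]])

```text
clock: 1.6
position: [0.4976, 0.1278, 0.231]
orientation: [-3.141, -0.001, 2.89]
contact_force: [0.0, 0.4, 0.3]
finger_gap: 0.0854
grasp_force: 0.0
```

```bash
cat >> h.py <<'E'
def to(x,y,z,yawdeg):
    from scipy.spatial.transform import Rotation as R
    s=env.get_state();p=s["position"];r=R.from_euler("xyz",s["orientation"])
    d=r.inv().apply(np.array([x,y,z])-p)*1000
    q=(r.inv()*R.from_euler("xyz",[180,0,yawdeg],degrees=True)).as_rotvec(degrees=True)
    print("clock",s["clock"],"pos",p.round(4),"yaw",np.degrees(s["orientation"]).round(1),"q7",s["joint_pos"].round(2),"F",s["contact_force"].round(1),"gap",round(s["finger_gap"],4))
    print("shift",d.round(1),"turn",q.round(1))
E
python3 -c "
from h import *
to(.500,.1287,.118,165.5)"
```

```text
clock 1.6 pos [0.4976 0.1278 0.231 ] yaw [-180.    -0.   165.6] q7 [-0.33  0.4   0.05  1.81 -0.02  0.92  1.05] F [0.  0.4 0.3] gap 0.0854
shift [ -2.2   1.5 113. ] turn [-0.  -0.   0.1]
```

Emit:
play_rows(plan=[[[-2,1.5,40,0,0,0,100],[0,0,40,0,0,0,100],[0,0,33,0,0,0,100],[0,0,0,0,0,0,36],[0,0,0,0,0,0,36],[0,0,0,0,0,0,36],[0,0,0,0,0,0,36]]], squeeze=20)

```text
clock: 2.48
position: [0.5002, 0.1302, 0.1195]
orientation: [3.14, 0.002, 2.888]
contact_force: [-1.0, 0.8, 0.6]
finger_gap: 0.0307
grasp_force: 0.0
```

```bash
python3 - <<'E'
from h import *
to(.500,.1287,.118,165.5)
a=camera("side")[200:340,200:420]
cv2.imwrite("pics/s1.png",cv2.resize(a,None,fx=3.5,fy=3.5,interpolation=cv2.INTER_CUBIC))
E
```

```text
clock 2.475 pos [0.5002 0.1302 0.1195] yaw [1.799e+02 1.000e-01 1.655e+02] q7 [-0.32  0.56  0.04  1.94 -0.03  0.64  1.05] F [-1.   0.8  0.6] gap 0.0307
shift [-0.2 -1.5  1.4] turn [ 0.1  0.1 -0. ]
```

View pics/s1.png

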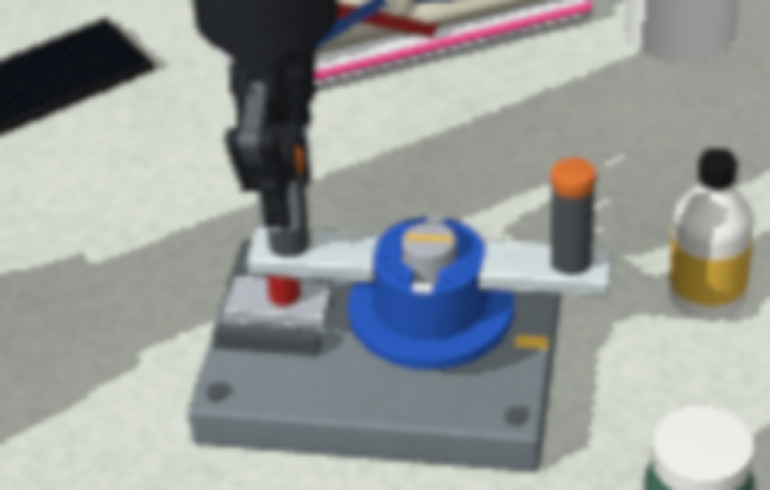

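Emit:
play_rows(plan=[[[-0.8,11.1,0,0,0,8,36],[-0.8,11.1,0,0,0,8,36],[-0.8,11.1,0,0,0,8,36],[-0.8,11.1,0,0,0,8,36],[-0.8,11.1,0,0,0,8,36],[-0.8,11.1,0,0,0,8,36],[-0.8,11.1,0,0,0,8,36],[-0.8,11.1,0,0,0,8,36],[-0.8,11.1,0,0,0,8,36],[-0.8,11.1,0,0,0,8,36],[0,0,0,0,0,0,36]]])

```text
clock: 3.9
position: [0.5837, 0.1896, 0.1184]
orientation: [3.141, 0.0, 1.494]
contact_force: [-0.5, 0.5, -0.1]
finger_gap: 0.0307
grasp_force: 0.0
```

```bash
python3 - <<'E'
from h import *
p=np.array([.5773,.1092])+.08*np.array([np.cos(np.radians(75)),np.sin(np.radians(75))])
to(*p,.1195,75)
E
```

```text
clock 3.9 pos [0.5837 0.1896 0.1184] yaw [179.9   0.   85.6] q7 [-0.62  0.72  0.45  1.67 -0.39  0.84 -0.07] F [-0.5  0.5 -0.1] gap 0.0307
shift [-2.  14.5 -1.1] turn [ 0.1  0.  10.6]
```

Emit:
play_rows(plan=[[[-0.3,3.5,0,0,0,2.5,36],[-0.3,3.5,0,0,0,2.5,36],[-0.3,3.5,0,0,0,2.5,36],[-0.3,3.5,0,0,0,2.5,36],[0,0.8,0,0,0,0.5,36],[0,0,0,0,0,0,36],[0,0,0,0,0,0,36]]])

```text
clock: 4.78
position: [0.5976, 0.186, 0.1183]
orientation: [3.142, 0.0, 1.309]
contact_force: [-0.2, -0.6, 0.8]
finger_gap: 0.0308
grasp_force: 0.0
```

```bash
python3 - <<'E'
from h import *
p=np.array([.5773,.1092])+.08*np.array([np.cos(np.radians(75)),np.sin(np.radians(75))])
to(*p,.1195,75)
a=camera("side")[180:340,200:420]
cv2.imwrite("pics/s2.png",cv2.resize(a,None,fx=3.5,fy=3.5,interpolation=cv2.INTER_CUBIC))
E
```

```text
clock 4.775 pos [0.5976 0.186  0.1183] yaw [180.   0.  75.] q7 [-0.63  0.75  0.5   1.63 -0.44  0.88 -0.21] F [-0.2 -0.6  0.8] gap 0.0308
shift [ 0.6  0.2 -1.2] turn [ 0.  0. -0.]
```

View pics/s2.png

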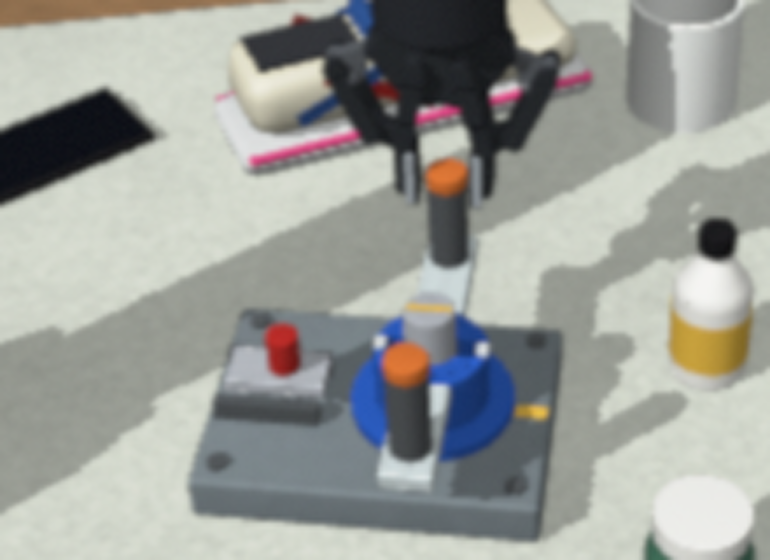

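The shaft now stands well clear of the hub and the flange is down on the plate. The free post's top is at crop (407,358), and I'll check it against the seated and unseated predictions.

```bash
python3 - <<'E'
from h import *
c=np.array([.5773,.1092])
for a in(-105,-102,-108):
  p=c+.08*np.array([np.cos(np.radians(a)),np.sin(np.radians(a))])
  for z in(.142,.160): print(a,z,((proj("side",[*p,z])[0]-[200,180])*3.5).round(0))
k=c+.092*np.array([np.cos(np.radians(165)),np.sin(np.radians(165))])
print("knob pred",k,"crop",((proj("side",[*k,.078])[0]-[200,180])*3.5).round(0),"seen",ray2z("side",(200+283/3.5,180+333/3.5),.078))
to(*k,.23,165)
E
```

```text
-105 0.142 [406. 356.]
-105 0.16 [405. 331.]
-102 0.142 [414. 357.]
-102 0.16 [413. 331.]
-108 0.142 [398. 356.]
-108 0.16 [397. 330.]
knob pred [0.48843482 0.13301135] crop [271. 333.] seen [0.49501906 0.13184476 0.078     ]
clock 4.825 pos [0.5976 0.186  0.1184] yaw [180.  -0.  75.] q7 [-0.63  0.75  0.5   1.63 -0.44  0.88 -0.21] F [ 0.5 -0.9 -0.1] gap 0.0308
shift [ -79.4  -91.7 -111.6] turn [  0.  -0. -90.]
```

Measured position matches the seated prediction (z 0.142), so the holder is down. Next is the lock knob.

Emit:
play_rows(plan=[[[0,0,-56,0,0,0,36],[0,0,-56,0,0,0,60],[-26,-30,0,0,0,0,100],[-26,-30,0,0,0,0,100],[-26,-30,0,0,0,0,100],[0,0,0,0,0,-10,100],[0,0,0,0,0,-10,100],[0,0,0,0,0,-10,100],[0,0,0,0,0,-10,100],[0,0,0,0,0,-10,100],[0,0,0,0,0,-10,100],[0,0,0,0,0,-10,100]]])

```text
clock: 6.32
position: [0.4904, 0.1338, 0.2305]
orientation: [3.141, 0.0, 2.536]
contact_force: [0.3, 0.6, -0.4]
finger_gap: 0.0853
grasp_force: 0.0
```

Emit:
play_rows(plan=[[[0,0,0,0,0,-10,100],[0,0,0,0,0,-10,100],[0,0,0,0,0,0,100]]])

```text
clock: 6.7
position: [0.4905, 0.1336, 0.2305]
orientation: [3.141, 0.0, 2.877]
contact_force: [-0.4, 0.3, -0.2]
finger_gap: 0.0854
grasp_force: 0.0
```

```bash
python3 - <<'E'
from h import *
to(.491,.1325,.055,165)
cv2.imwrite("pics/t2.png",cv2.resize(camera("top")[180:300,270:410],None,fx=5,fy=5,interpolation=cv2.INTER_CUBIC))
E
```

```text
clock 6.7 pos [0.4905 0.1336 0.2305] yaw [180.    0.  164.9] q7 [-0.43  0.4   0.18  1.83 -0.09  0.92  1.09] F [-0.4  0.3 -0.2] gap 0.0854
shift [ -0.8  -1.  175.5] turn [ 0.   0.  -0.1]
```

View pics/t2.png

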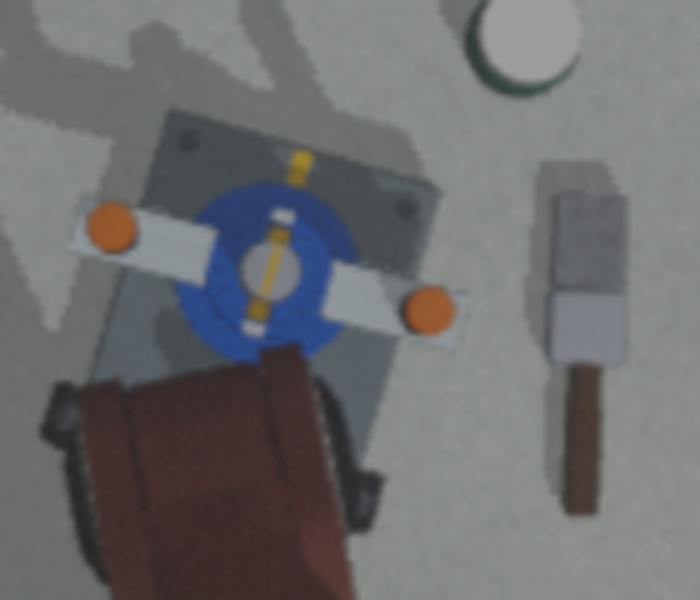

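The yellow keys show inside the keyways at (280,237) and (258,305), so the holder is seated and its arms are square to the slide. Now I'll grip the knob.

Emit:
play_rows(plan=[[[-1,-1,50,0,0,0,100],[0,0,50,0,0,0,100],[0,0,45,0,0,0,100],[0,0,29,0,0,0,100],[0,0,0,0,0,0,30],[0,0,0,0,0,0,10],[0,0,0,0,0,0,10],[0,0,0,0,0,0,10],[0,0,0,0,0,0,10]]], squeeze=25)

```text
clock: 7.88
position: [0.4913, 0.1298, 0.0579]
orientation: [-3.139, 0.001, 2.877]
contact_force: [-1.5, -5.0, 6.9]
finger_gap: 0.0188
grasp_force: 24.6
```

Emit:
play_rows(plan=[[[-5,0,0,0,0,0,10],[-5,0,0,0,0,0,10],[-5,0,0,0,0,0,10],[-5,0,0,0,0,0,10],[-5,0,0,0,0,0,10],[-5,0,0,0,0,0,10],[-2,0,0,0,0,0,10],[0,0,0,0,0,0,10]]])

```text
clock: 8.88
position: [0.5145, 0.1234, 0.0578]
orientation: [-3.136, -0.015, 2.879]
contact_force: [-13.2, -2.4, 18.2]
finger_gap: 0.019
grasp_force: 25.7
```

Emit:
play_rows(plan=[[[1,0,-2,0,0,0,60],[0,0,0,0,0,0,100],[0,0,0,0,0,0,100],[0,0,0,0,0,0,100],[0,0,-45,0,0,0,100],[0,0,-50,0,0,0,100],[0,0,-50,0,0,0,100],[40,30,-40,0,0,0,100],[50,30,0,0,0,0,100],[50,30,0,0,0,0,100],[0,0,0,0,0,0,100]]])

```text
clock: 10.25
position: [0.406, 0.2515, 0.2423]
orientation: [3.14, -0.003, 2.89]
contact_force: [1.6, -0.0, -0.1]
finger_gap: 0.0854
grasp_force: 0.0
```

```bash
python3 - <<'E'
from h import *
c=np.array([.5773,.1092])
for r in(.062,.066,.092):
  k=c+r*np.array([np.cos(np.radians(165)),np.sin(np.radians(165))]); print(r,((proj("side",[*k,.078])[0]-[200,180])*3.5).round(0))
to(.49,.1325,.23,165)
a=camera("side")[180:340,200:420]
cv2.imwrite("pics/s3.png",cv2.resize(a,None,fx=3.5,fy=3.5,interpolation=cv2.INTER_CUBIC))
E
```

```text
0.062 [323. 336.]
0.066 [316. 336.]
0.092 [271. 333.]
clock 10.25 pos [0.406  0.2515 0.2423] yaw [179.9  -0.2 165.6] q7 [-0.71  0.34  0.15  1.89 -0.07  0.92  0.79] F [ 1.6 -0.  -0.1] gap 0.0854
shift [-111.   -94.4   11.8] turn [ 0.1 -0.2  0.6]
```

View pics/s3.png

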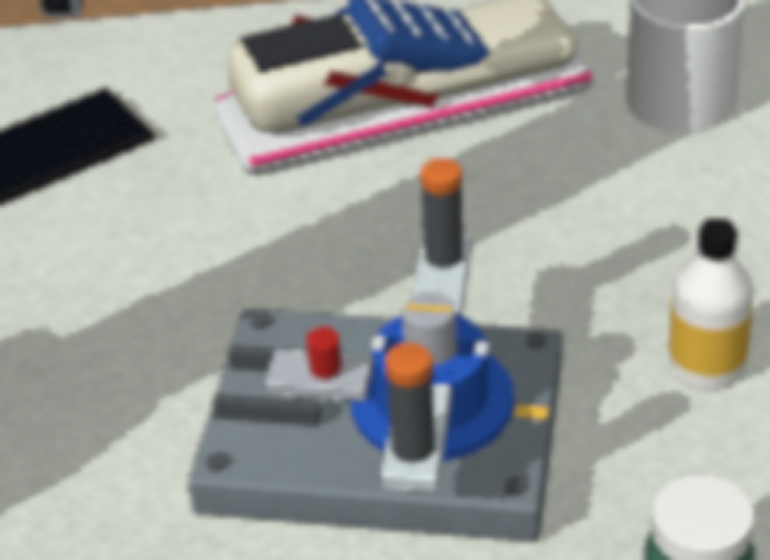

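The knob top is at (323,335), which is about the fully-in prediction. But there was resistance while fingertips were resting on the slide, so I'll give it a clean second push from outside with shut fingers.

```bash
python3 - <<'E'
from h import *
to(.464,.1395,.062,165)
for f in("s2","s3"):
    h=cv2.cvtColor(cv2.imread(f"pics/{f}.png"),cv2.COLOR_BGR2HSV)[300:400,230:360]
    m=((h[...,0]<5)|(h[...,0]>174))&(h[...,1]>150); y,x=np.nonzero(m); print(f,x.mean()+230,y.mean()+300)
c=np.array([.5773,.1092])
for r in(.062,.066,.092):
  k=c+r*np.array([np.cos(np.radians(165)),np.sin(np.radians(165))]); print(r,((proj("side",[*k,.065])[0]-[200,180])*3.5).round(0))
E
```

```text
clock 10.3 pos [0.4084 0.2488 0.2423] yaw [180.   -0.  165.3] q7 [-0.7   0.34  0.15  1.89 -0.06  0.92  0.79] F [ 0.1 -0.3 -0.4] gap 0.0854
shift [-81.6 -91.7 180.3] turn [ 0.  -0.   0.3]
s2 282.4049657534247 348.263698630137
s3 323.5287958115183 351.5567190226876
0.062 [324. 353.]
0.066 [318. 353.]
0.092 [273. 350.]
```

Emit:
play_rows(plan=[[[-27,-30,30,0,0,0,0],[-27,-30,30,0,0,0,0],[-27,-31,30,0,0,0,0],[0,0,30,0,0,0,0],[0,0,30,0,0,0,0],[0,0,30,0,0,0,0],[0,0,0,0,0,0,0],[-10,0,0,0,0,0,0],[-10,0,0,0,0,0,0],[-8,0,0,0,0,0,0],[-5,0,0,0,0,0,0],[0,0,0,0,0,0,0]]])

```text
clock: 11.8
position: [0.4967, 0.1295, 0.0625]
orientation: [3.141, 0.0, 2.88]
contact_force: [-0.3, 0.6, 0.2]
finger_gap: 0.0
grasp_force: 0.0
```

Emit:
play_rows(plan=[[[-4,0,0,0,0,0,0],[-4,0,0,0,0,0,0],[-2,0,0,0,0,0,0],[0,0,0,0,0,0,0]]])

```text
clock: 12.3
position: [0.4971, 0.129, 0.0616]
orientation: [-3.138, -0.018, 2.883]
contact_force: [-12.4, 4.2, 10.7]
finger_gap: -0.0
grasp_force: 6.9
```

With 12 N on it the slide doesn't move, so it is at its end stop (knob about 62 mm from the axis). I'll retreat and hand in.

Emit:
play_rows(plan=[[[15,0,0,0,0,0,0],[15,0,0,0,0,0,0],[0,0,-50,0,0,0,0],[0,0,-50,0,0,0,0],[0,0,-50,0,0,0,0],[30,40,0,0,0,0,0],[30,40,0,0,0,0,0],[0,0,0,0,0,0,0],[0,0,0,0,0,0,0]]])

```text
clock: 13.42
position: [0.44, 0.227, 0.2123]
orientation: [-3.141, 0.001, 2.88]
contact_force: [0.8, 0.0, -0.3]
finger_gap: -0.0001
grasp_force: 0.0
```

```bash
python3 - <<'E'
from h import *
a=cv2.resize(camera("side")[180:340,200:420],None,fx=3.5,fy=3.5,interpolation=cv2.INTER_CUBIC)
h=cv2.cvtColor(a,cv2.COLOR_BGR2HSV)[300:400,230:360]
m=((h[...,0]<5)|(h[...,0]>174))&(h[...,1]>150); y,x=np.nonzero(m); print(x.mean()+230,y.mean()+300)
b=cv2.imread("pics/s3.png"); d=cv2.absdiff(a[300:],b[300:]).max(2); print("changed px",(d>40).sum())
print(env.get_state()["contact_force"],env.get_state()["position"])
print(env.close_job())
E
```

```text
323.55013077593725 351.57541412380124
changed px 16
[ 0.45980164 -0.92063621 -0.00697948] [0.44036533 0.2263183  0.21226044]
the job is handed in; nothing more can be done
None
```

The holder is turned and sitting down on its keys, the lock slide is pushed to its end stop over the flange, nothing else was touched, and the job was handed in at about 13.5 s; no verdict came back.

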